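# Slide the top well plate off its stack into the reader

### The arm

A 6-joint arm with a two-finger parallel gripper is mounted at the origin on the work surface. World frame = base frame: x ahead of the robot, y to its left, z up, the work surface at z = 0. Lengths are in mm, angles in rad, forces in N, time in s.
With the tool pointing down it reaches from about 300 to 775 mm from the base axis. Payload 14.6 kg.
Tool frame: the origin (TCP) lies on the centre line of the jaws, within the pads' length; the fingertips stand 11 mm ahead of it and the grasp point (between the pads) lies 8 mm behind it; x points along the fingers, y is the direction in which the jaws open and shut, and the axes are right-handed (so a half turn about x gives the same grasp; the last joint's range is limited). The gripper opens to 94 mm and grips with 3 to 60 N. Pads are 16 mm wide; open, the fingers measure 119 mm over their backs; the gripper's body (75 mm by 177 mm) begins 78 mm behind the grasp point.
Start: joints at [1.033, 0.3, 1.521, -0, 1.321, -0.067], TCP at [249.475, 490.154, 216.446] pointing down, gripper open.
Joint ranges: [-3.03, 3.03], [-0.79, 2.21], [0.23, 2.52], [-1.04, 4.18], [0, 3.07], [-2.55, 2.55]. Speed limits (rad/s): [2.22, 2.22, 2.57, 3.14, 3.14, 3.14].

### API

Orientations are given as [roll, pitch, yaw] about the fixed x, y, z axes, in that order (R = Rz(yaw) Ry(pitch) Rx(roll)).
In Python, from cell import manip gives the robot as it stands.
- The arm moves only by the shell command python3 -m handwheel 'ROWS' [OPENING] [FORCE]. ROWS is JSON, a list of rows, each a list of 2 entries, a list of its own where there are three numbers: the shift along the tool's x, y, z in mm, then the turn about the tool's x in rad. In form: [[[x, y, z], spin], ...]. A call has exactly 10 rows; each row shifts and turns the commanded pose from where the row before left it, along the tool's axes as they then stand; what a row does not reach is not made up. A row lasts 1/8 s, in which the tool goes at most 62.5 mm and 10.7 degrees, less where a joint would pass 70% of its speed; a pose out of reach is approached as far as the arm can. A call with a gripper value outside its range is refused whole. OPENING is the closure in counts, from 0 (fully open) to 255 (shut), set as the call begins (- or left out, the last holds). The fingers move at their own pace and stop on an object; FORCE is the grip in N (left out, the last holds). Time passes only in rows, so rows that do not move let the fingers close, or fill a call up. It gives the time, the measured TCP pose, the force and the opening at its end, in the units of the state.
- manip.read_state(): the state, without advancing time (a new reading comes with each control period).
- manip.camera(name): name is "scene" or "top"; returns a dict with "pixels" (420x560x3 uint8, red, green, blue), "z_map" (420x560 float32, mm along the optical axis (not along the pixel's ray), 0 where there is no reading), "mtx" (3x3 intrinsics, pixels), "k1" (the pictures are not rectified: a ray, as slopes to the right and down, at radius r is drawn at 1 + k1 r^2 times it, then the intrinsics apply), "xyz" and "orientation" of the camera in the world. Camera axes: x right, y up, looking along -z (the intrinsics and any distortion apply to the point x, -y, -z); pixel columns grow to the right and rows downward; lengths in mm; the calibration is good to about 2 mm. A picture is of the moment at which its call begins.
- manip.sign_off(): hands the job in, once; it reports no verdict.
Trained networks look in the newest picture that a camera, given by its name, has taken for a name from the list of things; names that differ only in an ending like _2 or _b are one class to them, and where a whole thing is asked for, a point or a joint stands for the part that bears it (a point fixed in the world has none). Each returns a list of dicts, best first, with "confidence" (0 to 1); they miss things now and then, are a little off and sometimes report something else, mostly with a low value. They report only what shows in the picture. A call takes as long as a camera call. They do not tell look-alikes from the thing itself.
- manip.cut_out(target, camera): "region" (420x560 bool, what is visible of it) and "centre" ([column, row] in pixels, amid what is visible of it).
The state is a dict: "clock": time; "joints": joint angles; "qd": joint speeds; "effort": joint torques, N m; "eef_pos": TCP position; "eef_rot": TCP orientation; "wrist_force": force on the tool from outside, world axes, zero at the start; "moment": the same for the moment, N m; "finger_gap": finger opening in mm.
Only numpy, scipy, OpenCV 4.12 (cv2) and the standard library are available. Lean on these libraries where they do the work, as an engineer would, in place of code of your own. Each camera call takes 0.05 s, during which the arm holds its last target. There are 200 camera calls.

### The job

Slide the top well plate sideways off the stack and into the plate reader beside it, under the overhanging head, pushing until it is fully home and the spring clip has snapped shut behind it, without forcing it. Keep the plate flat, do not lift it, and leave the plates below and the things around it where they are.

Things in the scene. Friction and masses are not known exactly. Their poses are not given: they have to be found in the camera images.
- stand: Grey low stand, 150 (x) x 104 (y) x 8 mm, fixed; four stacked plates stand on it. Origin: centre of its underside, on the bench; z up. Its +y axis points straight into the mouth of the white plate reader beside it: the direction in which the top plate must slide. The reader has the same heading. No part of the reader is nearer than 50 mm along +y from this origin.
- home (a point): Nominal centre of a plate fully home in the reader: a point fixed to the stand, 152 mm along its +y and 77 mm up, axes as the stand's. The reader itself is not reported: true home lies up to 7 mm nearer or farther along y and up to 4 mm aside in x, to be felt or seen. Nest floor 67 mm above the bench, 1 mm below the top plate's underside.
- mouth (a point): Nominal centre of the mouth's entry on the nest floor, 92 mm to -y of point home (same uncertainty). Narrows over 30 mm from 149 mm wide to 133 mm between guides 14 mm high. The gap of 7 to 25 mm between stack and nest floor is bridged by the sliding plate. Pushed at one narrow point it may swing askew and jam here; two fingertips some 45 mm apart keep it square.
- head (a point): Nominal lower front edge of the reader's overhanging head (middle of it), 112 mm above the bench, front upright to 207 mm; 220 mm wide. With the plate home it is only 3 mm to +y of the plate's trailing edge and 25 mm above the plate: an upright hand strikes it before the plate is home. Lean the hand back 25 to 45 degrees, fingertips leading to +y.
- top_plate_c (a point): Top plate: white lidded well plate, 24 round wells showing, 127.5 (x) x 85.5 (y) x 20 mm high, 0.09 to 0.18 kg, rigid. Site at its centre, half-way up, 78 mm above the bench at the start; axes parallel to the stand's within 0.05 rad, centre within 4 mm of the stand's. Trailing edge 42.75 mm to -y, underside 10 mm below. Slides with under 1.5 N.
- clip (a joint): Dark steel side clip on the nest's +x guide, m. 0 = sprung fully out. The passing plate wedges it 3 to 9 mm aside (2 to 4 N spring; 3 to 6 N of push to pass) and it snaps back behind the trailing edge, over the outer 9 mm at its +x corner, when the plate is home. Nothing else obstructs the middle of that edge.
- plunger (a joint): Sprung rubber plunger at the nest's inner end, m. 0 = untouched; grows along +y, hard stop at 0.0065. The plate passes the clip at about 0.003 (3 N); let go, it is held between clip and plunger with the plunger at about 0.0027. Pushing until the hard stop is felt (force rising steeply above about 10 N) is always far enough; over 40 N is forcing it.
- plate_1_c (a point): Plate 1 from the bottom of the stack, the same size as the top plate; point at its centre, 18 mm above the bench. Loose: only friction holds it.
- plate_2_c (a point): Plate 2 from the bottom of the stack, the same size as the top plate; point at its centre, 38 mm above the bench. Loose: only friction holds it.
- plate_3_c (a point): Plate 3 from the bottom of the stack, the same size as the top plate; point at its centre, 58 mm above the bench. Loose: only friction holds it.
- tube_rack_c (a point): Bystander: blue tube rack 70 x 160 x 63 mm holding six capped tubes, about 105 mm high in all, standing left of the reader; point 30 mm above its underside.
- media_bottle_c (a point): Bystander: closed glass bottle with blue cap, 80 mm across, 170 mm high, towards the far side of the bench; point half-way up.
- beaker_c (a point): Bystander: clear open beaker, 80 mm across, 100 mm high, towards the far side of the bench; point half-way up.
- swab_jar_c (a point): Bystander: clear jar with white lid, 84 mm across, 100 mm high, at the far right; point half-way up.
- tip_box_c (a point): Bystander: black box with orange lid, 120 x 85 x 57 mm, at the right; point half-way up.
- dish_c (a point): Bystander: flat round dish, 90 mm across, 14 mm high, lying right of the stack; point half-way up.
- marker_c (a point): Bystander: black pen 130 x 12 x 12 mm lying in front of the stack and reader; point at its centre.
Things that resemble listed ones, but are neither listed nor needed, are in the scene too. Leave any green look-alike of the part that bears top_plate_c alone.

How it is judged (in metres and radians):
On the way:
1. the top plate, still flat, has slid at least half its width (45 mm) off the stack towards the reader (y of top_plate_c in the frame of stand above 0.045 m and angle between top_plate_c's own z axis and vertical below 0.1 rad), for 0.1 s.
At the end, for the whole second after the job is handed in: Plate at rest, flat in the nest (0.05 rad; centre 73-81 mm up), over 135 mm along the stand's +y and within 10 mm in x, plunger held pressed over 1.2 mm, clip sprung back to under 2 mm; each plate below within 6 mm of its start (value of joint plunger above 0.0012 m and value of joint clip below 0.002 m and y of top_plate_c in the frame of stand above 0.135 m and x of top_plate_c in the frame of stand between -0.01 and 0.01 m and angle between top_plate_c's own z axis and vertical below 0.05 rad and height (world z) of top_plate_c between 0.073 and 0.081 m and linear speed of top_plate below 0.01 m/s and distance of each of plate_1_c, plate_2_c, plate_3_c from where it was at the start of the episode below 0.006 m); the robot touches nothing.
It fails at once if the plate is forced: the fingers press on it with over 40 N (contact force between the fingers and top_plate above 40 N).
It fails at once if the top plate is lifted (centre above 95 mm) or tipped by more than 0.3 rad (height (world z) of top_plate_c above 0.095 m or angle between top_plate_c's own z axis and vertical above 0.3 rad).
It fails at once if a plate below is shifted by more than 6 mm (distance of any of plate_1_c, plate_2_c, plate_3_c from where it was at the start of the episode above 0.006 m).
It fails at once if a bystander is moved by more than 25 mm (distance of any of tube_rack_c, media_bottle_c, beaker_c, swab_jar_c, tip_box_c, dish_c, marker_c from where it was at the start of the episode above 0.025 m).
It also fails if it takes over 45 s, if anything falls off the work surface, if the arm or the gripper's body presses on something with over 40 N, if the wrist force passes 120 N, or if a joint passes its speed limit or range.

## Working session

There is one attempt and no reset: what is moved stays moved. The work goes in short steps, Python scripts to look and compute and a shell command to move; the robot and the scene stay as the last step left them, time stands still between calls to the robot, and variables do not carry over. Pictures are saved under pics/ and viewed, about 8 in all and at most 12, crops included, and the job is handed in when it is done.

```bash
ls; mkdir -p pics; cat > h.py <<'E'
import numpy as np, cv2
from cell import manip
from scipy.spatial.transform import Rotation as R
def rot(o):
    o=np.array(o,float)
    return R.from_euler('xyz',o).as_matrix() if o.size==3 else o.reshape(3,3)
def pts(c):
    K=np.array(c['mtx']);k=c['k1'];h,w=c['z_map'].shape
    v,u=np.mgrid[:h,:w]
    p=cv2.undistortPoints(np.stack([u,v],-1).reshape(-1,1,2).astype(float),K,np.array([k,0,0,0,0.])).reshape(h,w,2)
    z=c['z_map'];P=np.stack([p[...,0]*z,-p[...,1]*z,-z],-1)
    W=P@rot(c['orientation']).T+np.array(c['xyz']); W[z==0]=np.nan
    return W
def proj(c,X):
    P=(np.atleast_2d(X)-np.array(c['xyz']))@rot(c['orientation'])
    s=np.stack([P[:,0]/-P[:,2],-P[:,1]/-P[:,2]],1);r2=(s**2).sum(1,keepdims=True)
    s=s*(1+c['k1']*r2);K=np.array(c['mtx'])
    return s@K[:2,:2].T+K[:2,2]
def save(c,n): cv2.imwrite('pics/'+n+'.png',c['pixels'][...,::-1])
E
python3 - <<'E'
from h import *
print(manip.read_state())
for n in ('scene','top'):
    c=manip.camera(n);save(c,n+'0');print(n,c['xyz'],c['orientation'],c['k1'],c['mtx'])
    W=pts(c);np.save(n+'0.npy',W)
    for t in ('stand','top_plate_c','clip','plunger','plate_3_c','tube_rack_c','marker_c','dish_c','tip_box_c'):
        for d in manip.cut_out(t,n)[:3]:
            m=d['region'];q=W[m];print(t,round(d['confidence'],2),np.round(d['centre']),m.sum(),np.round(np.nanmedian(q,0)),np.round(np.nanpercentile(q,[2,98],axis=0)).tolist())
E
```

```text
pics
{'clock': 0.0, 'joints': array([ 1.03341543e+00,  3.00438359e-01,  1.52158317e+00,  1.37779875e-05,
        1.32070622e+00, -6.66010925e-02]), 'qd': array([ 9.24343508e-04,  4.17576654e-05, -4.04542469e-04, -3.24636588e-04,
        2.45600240e-03,  2.58199183e-04]), 'effort': array([-1.31841629e-03, -5.31820321e+01, -3.52724648e+01,  7.07389601e-02,
        2.45460105e-02, -9.25675954e-05]), 'eef_pos': array([249.34028218, 489.95074288, 215.90340389]), 'eef_rot': array([-1.64915409,  1.56966116, -2.11993732]), 'wrist_force': array([-0.54900642,  0.82963776, -0.10905192]), 'moment': array([0.00172562, 0.05443911, 0.01537205]), 'finger_gap': 94.31791754257367}
scene [1233.311286   -271.70303957  837.80661309] [ 0.75571726 -0.01704361  1.20761155] -0.0442322291332637 [[391.83468671   0.         273.65355407]
 [  0.         391.83468671 211.29732906]
 [  0.           0.           1.        ]]
stand 0.68 [260. 244.] 277 [615. -63.   6.] [[528.0, -95.0, -0.0], [632.0, 1.0, 10.0]]
top_plate_c 0.93 [264. 213.] 1274 [564. -36.  86.] [[492.0, -80.0, 69.0], [618.0, 10.0, 89.0]]
top_plate_c
[... 1025 characters left out ...]
0.           0.           1.        ]]
stand 0.7 [292. 242.] 329 [496. -62.   7.] [[470.0, -91.0, 1.0], [604.0, 28.0, 65.0]]
top_plate_c 0.94 [279. 225.] 1798 [547. -30.  86.] [[486.0, -73.0, 79.0], [609.0, 15.0, 90.0]]
top_plate_c 0.76 [346. 316.] 1731 [ 317. -186.   18.] [[256.0, -231.0, 11.0], [380.0, -140.0, 23.0]]
tube_rack_c 0.73 [100. 231.] 2202 [534. 429.  62.] [[482.0, 357.0, 2.0], [586.0, 509.0, 105.0]]
marker_c 0.68 [267. 288.] 235 [390.  -1.  10.] [[383.0, -57.0, 5.0], [395.0, 60.0, 14.0]]
dish_c 0.28 [328. 130.] 987 [ 792. -158.   47.] [[739.0, -189.0, -1.0], [815.0, -119.0, 100.0]]
tip_box_c 0.57 [426. 283.] 1876 [ 387. -390.   55.] [[326.0, -445.0, 6.0], [447.0, -342.0, 59.0]]
```

View pics/scene0.png

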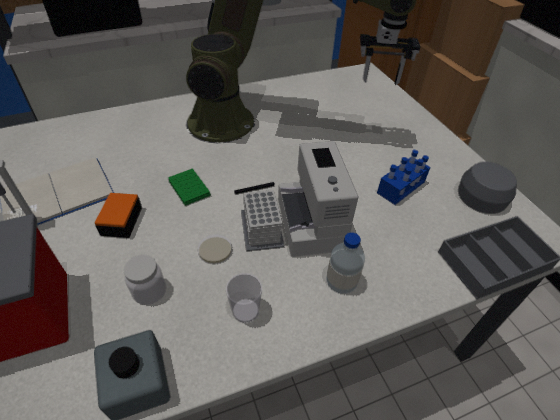

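View pics/top0.png

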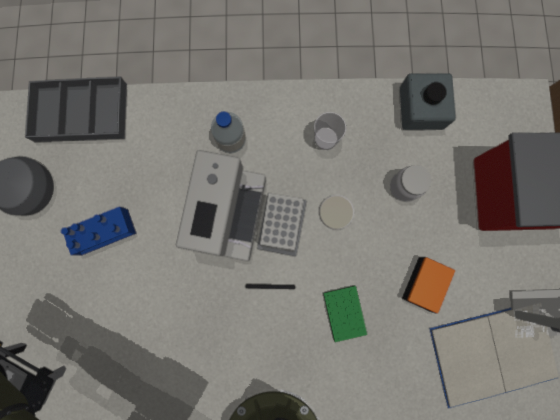

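```bash
python3 - <<'E'
from h import *
for n in ('scene','top'):
    c=manip.camera(n);W=pts(c);ok=np.isfinite(W[...,2])
    box=lambda z0,z1:ok&(W[...,2]>z0)&(W[...,2]<z1)&(W[...,0]>400)&(W[...,0]<700)&(W[...,1]>-110)&(W[...,1]<40)
    for nm,t in (('top','top_plate_c'),('stand','stand')):
        m=manip.cut_out(t,n)[0]['region']
        if nm=='top': m=cv2.dilate(m.astype('uint8'),np.ones((5,5)))>0; m&=box(80,95)
        else: m=cv2.dilate(m.astype('uint8'),np.ones((9,9)))>0; m&=box(4,11)
        q=W[m]; r=cv2.minAreaRect(q[:,:2].astype(np.float32));print(n,nm,len(q),r,np.median(q[:,2]))
    # reader: high points
    m=ok&(W[...,2]>110)&(W[...,2]<230)&(W[...,0]>380)&(W[...,0]<720)&(W[...,1]>30)&(W[...,1]<330)
    m2=m&(W[...,2]>195)
    q=W[m2];print('readertop',len(q),cv2.minAreaRect(q[:,:2].astype(np.float32)),np.median(q[:,2]))
E
```

```text
scene top 0 ((0.0, 0.0), (0.0, 0.0), 0.0) nan
scene stand 314 ((551.968505859375, -34.793601989746094), (103.30096435546875, 151.26210021972656), 77.7186279296875) 6.3383293779529595
readertop 2424 ((585.7900390625, 126.68890380859375), (99.72457885742188, 222.89781188964844), 77.73373413085938) 205.3850153341881
top top 1757 ((548.0036010742188, -29.58769989013672), (81.9534683227539, 126.77947235107422), 79.95137786865234) 86.34961378232674
top stand 277 ((540.3060913085938, -29.70507049560547), (109.41140747070312, 154.36532592773438), 81.7721939086914) 6.857467086443194
readertop 4584 ((583.6461791992188, 129.31207275390625), (101.69308471679688, 218.7350311279297), 77.59500122070312) 205.89358639077278
  return _methods._mean(a, axis=axis, dtype=dtype,
  ret = ret.dtype.type(ret / rcount)
```

The pictures show the white stack at scene (264,213) and top (282,223). The reader is at top (215,205), and the green look-alike at (346,316), which I'll leave alone. Stand heading is about -12.4°, centre about (550,-32).

The rows allow no tilt. I'll see how the arm behaves at the edge of its reach, with the arm plane pointing along the stand's +y.

```bash
python3 -m handwheel '[[[0,24,-40.7],0],[[0,24,-40.7],0],[[0,24,-40.7],0],[[0,24,-40.7],0],[[0,24,-40.7],0],[[0,38,-12],0],[[0,38,-12],0],[[0,38,-12],0],[[0,38,-12],0],[[0,38,-12],0]]' 133
cat >> h.py <<'E'
def show():
    s=manip.read_state();M=rot(s['eef_rot'])
    print('t',round(s['clock'],2),'p',np.round(s['eef_pos'],1),'j',np.round(s['joints'],3),'gap',round(s['finger_gap'],1),'F',np.round(s['wrist_force'],1))
    f=M[:,0];print('x',np.round(f,3),'y',np.round(M[:,1],3),'z',np.round(M[:,2],3),'lean',round(np.degrees(np.arccos(-f[2])),1),'az',round(np.degrees(np.arctan2(f[1],f[0])),1))
    return s,M
E
python3 -c "from h import *;show()"
```

```text
clock: 2.55
eef_pos: [144.7, 824.8, 196.3]
eef_rot: [1.882, 1.542, 1.411]
wrist_force: [-0.2, 1.1, 0.2]
finger_gap: 44.8
t 2.55 p [144.7 824.8 196.3] j [1.353 1.125 0.239 0.002 1.748 0.253] gap 44.8 F [-0.2  1.1  0.2]
x [ 0.005  0.029 -1.   ] y [0.454 0.891 0.028] z [ 0.891 -0.453 -0.009] lean 1.7 az 80.8
```

```bash
python3 -m handwheel '[[[0,57,-18],0],[[0,57,-18],0],[[0,57,-18],0],[[0,57,-18],0],[[0,57,-18],0],[[0,57,-18],0],[[0,57,-18],0],[[0,57,-18],0],[[0,57,-18],0],[[0,57,-18],0]]'
python3 -c "from h import *;show()"
```

```text
clock: 3.8
eef_pos: [157.7, 921.2, 195.0]
eef_rot: [1.87, 1.18, 1.399]
wrist_force: [-0.2, 0.5, -0.9]
finger_gap: 44.8
t 3.8 p [157.7 921.2 195. ] j [1.358 1.152 0.235 0.016 1.364 0.257] gap 44.8 F [-0.2  0.5 -0.9]
x [ 0.065  0.375 -0.925] y [0.441 0.82  0.364] z [ 0.895 -0.432 -0.112] lean 22.4 az 80.2
```

```bash
python3 -m handwheel '[[[24,53,-16],0],[[24,53,-16],0],[[24,53,-16],0],[[24,53,-16],0],[[24,53,-16],0],[[24,53,-16],0],[[24,53,-16],0],[[24,53,-16],0],[[-28,-44,14],0],[[-28,-44,14],0]]'
python3 -c "from h import *;show()"
```

```text
clock: 5.05
eef_pos: [164.7, 940.8, 158.0]
eef_rot: [1.871, 0.911, 1.401]
wrist_force: [0.7, 2.0, 0.0]
finger_gap: 44.8
t 5.05 p [164.7 940.8 158. ] j [1.351 0.991 0.691 0.042 0.801 0.231] gap 44.8 F [0.7 2.  0. ]
x [ 0.104  0.604 -0.79 ] y [0.419 0.694 0.586] z [ 0.902 -0.392 -0.181] lean 37.8 az 80.2
```

```bash
python3 -m handwheel '[[[-36,0,0],0.164],[[-36,0,0],0.164],[[-36,0,0],0.164],[[-36,0,0],0.164],[[-36,0,0],0.164],[[-36,0,0],0.164],[[-36,0,0],0.164],[[-36,0,0],0.159],[[0,0,0],0],[[0,0,0],0]]'
cat >> h.py <<'E'
A=np.radians(77.65);SY=np.array([np.cos(A),np.sin(A),0]);SX=np.array([SY[1],-SY[0],0]);C=np.array([549.5,-32,0])
def st(p): d=np.array(p)-C;return np.round([d@SX,d@SY,d[2]],1)
def tips(p,M):  # leading corners of the two fingertips in stand frame (tool z sign chosen to lead)
    g=np.sign(M[:,2]@SY);return [st(p+11*M[:,0]+8*g*M[:,2]+s*28*M[:,1]).tolist() for s in (1,-1)]
def go(p,M,T,n): print('row x',n,np.round(M.T@(np.array(T)-p)/n,1).tolist())
def W(x,y,z): return C+x*SX+y*SY+np.array([0,0,z])
E
python3 - <<'E'
from h import *
s,M=show();p=s['eef_pos'];print(tips(p,M))
go(p,M,W(0,-140,330),16)
E
```

```text
clock: 6.3
eef_pos: [135.0, 768.0, 384.8]
eef_rot: [-3.108, 0.913, 1.401]
wrist_force: [-0.0, -0.8, -0.9]
finger_gap: 44.8
t 6.3 p [135.  768.  384.8] j [1.337 0.415 1.107 0.048 0.963 1.526] gap 44.8 F [-0.  -0.8 -0.9]
x [ 0.103  0.602 -0.791] y [ 0.981 -0.195 -0.02 ] z [-0.167 -0.774 -0.611] lean 37.7 az 80.3
[[-548.4, 706.4, 380.4], [-604.4, 705.4, 381.5]]
row x 16 [-30.1, 35.1, 43.4]
```

```bash
python3 -m handwheel '[[[-24,28,34.7],0.02],[[-24,28,34.7],0],[[-24,28,34.7],0],[[-24,28,34.7],0],[[-24,28,34.7],0],[[-24,28,34.7],0],[[-24,28,34.7],0],[[-24,28,34.7],0],[[-24,28,34.7],0],[[-24,28,34.7],0]]'
python3 - <<'E'
from h import *
s,M=show();p=s['eef_pos'];print(tips(p,M))
go(p,M,W(0,-140,330),10)
E
```

```text
clock: 7.55
eef_pos: [319.3, 295.6, 353.5]
eef_rot: [-3.086, 0.913, 1.402]
wrist_force: [0.7, 0.4, -0.3]
finger_gap: 44.9
t 7.55 p [319.3 295.6 353.5] j [ 0.33  -0.292  1.925  0.608  1.223  0.426] gap 44.9 F [ 0.7  0.4 -0.3]
x [ 0.102  0.603 -0.791] y [ 0.977 -0.211 -0.034] z [-0.187 -0.769 -0.611] lean 37.7 az 80.4
[[-267.2, 283.9, 348.7], [-323.1, 283.7, 350.6]]
row x 10 [-24.1, 29.4, 33.4]
```

```bash
python3 -m handwheel '[[[-24,29,33.4],0],[[-24,29,33.4],0],[[-24,29,33.4],0],[[-24,29,33.4],0],[[-24,29,33.4],0],[[-24,29,33.4],0],[[-24,29,33.4],0],[[-24,29,33.4],0],[[-24,29,33.4],0],[[0,0,0],0]]'
python3 - <<'E'
from h import *
s,M=show();p=s['eef_pos'];print(tips(p,M))
go(p,M,W(0,-100,86),8)
E
```

```text
clock: 8.8
eef_pos: [495.3, -122.5, 329.8]
eef_rot: [-3.08, 0.911, 1.404]
wrist_force: [-0.7, 0.7, 0.6]
finger_gap: 45.3
t 8.8 p [ 495.3 -122.5  329.8] j [-0.605  0.252  1.445  0.598  1.729 -0.366] gap 45.3 F [-0.7  0.7  0.6]
x [ 0.102  0.605 -0.79 ] y [ 0.976 -0.214 -0.038] z [-0.192 -0.767 -0.612] lean 37.8 az 80.4
[[-5.7, -86.9, 325.0], [-61.7, -86.9, 327.1]]
row x 8 [23.9, 5.3, 18.6]
```

```bash
python3 - <<'E'
from h import *
s,M=show();p=s['eef_pos']
go(p,M,W(0,-83,86),9)
E
```

```text
t 8.8 p [ 495.3 -122.5  329.8] j [-0.605  0.252  1.445  0.598  1.729 -0.366] gap 45.3 F [-0.7  0.7  0.6]
x [ 0.102  0.605 -0.79 ] y [ 0.976 -0.214 -0.038] z [-0.192 -0.767 -0.612] lean 37.8 az 80.4
row x 9 [22.4, 4.7, 15.0]
```

```bash
python3 -m handwheel '[[[22.4,4.7,15],0],[[22.4,4.7,15],0],[[22.4,4.7,15],0],[[22.4,4.7,15],0],[[22.4,4.7,15],0],[[22.4,4.7,15],0],[[22.4,4.7,15],0],[[22.4,4.7,15],0],[[22.4,4.7,15],0],[[0,0,0],0]]'
python3 - <<'E'
from h import *
s,M=show();p=s['eef_pos'];print(tips(p,M),st(p))
go(p,M,p+10*SY,1)
c=manip.camera('scene');Wd=pts(c)
im=c['pixels'][150:290,180:380][...,::-1]
cv2.imwrite('pics/s1.png',cv2.resize(im,None,fx=4,fy=4,interpolation=cv2.INTER_CUBIC))
for d in manip.cut_out('top_plate_c','scene')[:1]:
    m=d['region'];q=Wd[m];q=q[(q[:,2]>83)&(q[:,2]<94)];print(d['confidence'],len(q),cv2.minAreaRect(q[:,:2].astype(np.float32)))
E
```

```text
clock: 10.05
eef_pos: [530.0, -110.0, 87.4]
eef_rot: [-3.08, 0.911, 1.407]
wrist_force: [0.7, 0.4, -0.4]
finger_gap: 45.0
t 10.05 p [ 530.  -110.    87.4] j [-0.551  0.558  1.618  0.628  1.308 -0.601] gap 45.0 F [ 0.7  0.4 -0.4]
x [ 0.1    0.605 -0.79 ] y [ 0.977 -0.211 -0.038] z [-0.19  -0.768 -0.612] lean 37.8 az 80.6
[[25.5, -67.2, 82.6], [-30.5, -67.3, 84.7]] [ -2.3 -80.3  87.4]
row x 1 [6.1, 0.0, -7.9]
0.7 0 ((0.0, 0.0), (0.0, 0.0), 0.0)
```

View pics/s1.png

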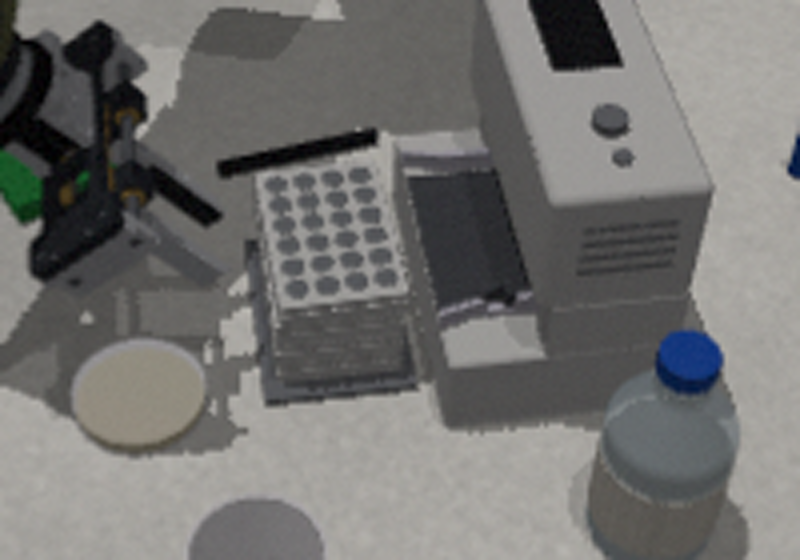

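```bash
python3 -m handwheel '[[[3.6,2,-2.3],0],[[2.4,0,-3.2],0],[[2.4,0,-3.2],0],[[2.4,0,-3.2],0],[[2.4,0,-3.2],0],[[2.4,0,-3.2],0],[[2.4,0,-3.2],0],[[2.4,0,-3.2],0],[[2.4,0,-3.2],0],[[2.4,0,-3.2],0]]'
python3 - <<'E'
from h import *
s,M=show();p=s['eef_pos'];print(tips(p,M),st(p))
go(p,M,W(0,st(p)[1]+10,86),1)
c=manip.camera('top');im=c['pixels'][150:290,170:370][...,::-1]
cv2.imwrite('pics/t2.png',cv2.resize(im,None,fx=4,fy=4,interpolation=cv2.INTER_CUBIC))
E
```

```text
clock: 11.4
eef_pos: [541.5, -72.2, 88.4]
eef_rot: [-3.085, 0.912, 1.401]
wrist_force: [0.1, -0.2, -0.3]
finger_gap: 45.0
t 11.4 p [541.5 -72.2  88.4] j [-0.483  0.543  1.64   0.656  1.266 -0.56 ] gap 45.0 F [ 0.1 -0.2 -0.3]
x [ 0.104  0.603 -0.791] y [ 0.976 -0.213 -0.034] z [-0.189 -0.769 -0.611] lean 37.7 az 80.3
[[28.6, -28.0, 83.6], [-27.4, -28.0, 85.6]] [  0.8 -41.   88.4]
row x 1 [8.1, -0.7, -6.4]
```

View pics/t2.png

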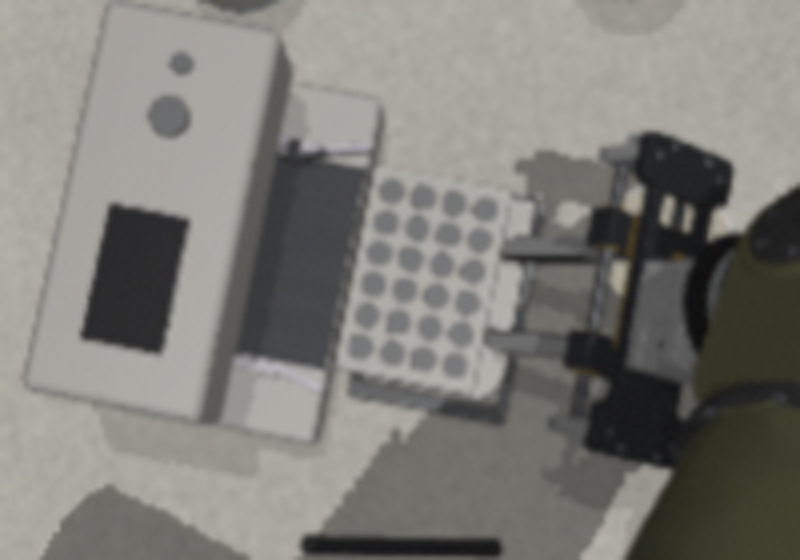

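```bash
python3 -m handwheel '[[[4.8,0,-3.8],0],[[4.6,0,-4.0],0],[[3.7,0,-4.7],0],[[3.7,0,-4.7],0],[[3.7,0,-4.7],0],[[3.7,0,-4.7],0],[[3.7,0,-4.7],0],[[3.7,0,-4.7],0],[[3.7,0,-4.7],0],[[3.7,0,-4.7],0]]'
python3 - <<'E'
from h import *
s,M=show();p=s['eef_pos'];print(tips(p,M),st(p), 'Fy',s['wrist_force']@SY)
go(p,M,W(0,st(p)[1]+10,86),1)
c=manip.camera('top');im=c['pixels'][150:290,170:370][...,::-1]
cv2.imwrite('pics/t3.png',cv2.resize(im,None,fx=4,fy=4,interpolation=cv2.INTER_CUBIC))
E
```

```text
clock: 12.7
eef_pos: [553.9, -14.0, 85.2]
eef_rot: [-3.085, 0.913, 1.401]
wrist_force: [-2.5, -2.2, -0.8]
finger_gap: 45.3
t 12.7 p [553.9 -14.   85.2] j [-0.379  0.531  1.668  0.697  1.2   -0.5  ] gap 45.3 F [-2.5 -2.2 -0.8]
x [ 0.103  0.603 -0.791] y [ 0.976 -0.213 -0.035] z [-0.189 -0.769 -0.611] lean 37.7 az 80.3
[[28.3, 31.6, 80.4], [-27.7, 31.6, 82.3]] [ 0.4 18.5 85.2] Fy -2.664087101459099
row x 1 [5.5, -0.4, -8.4]
```

View pics/t3.png

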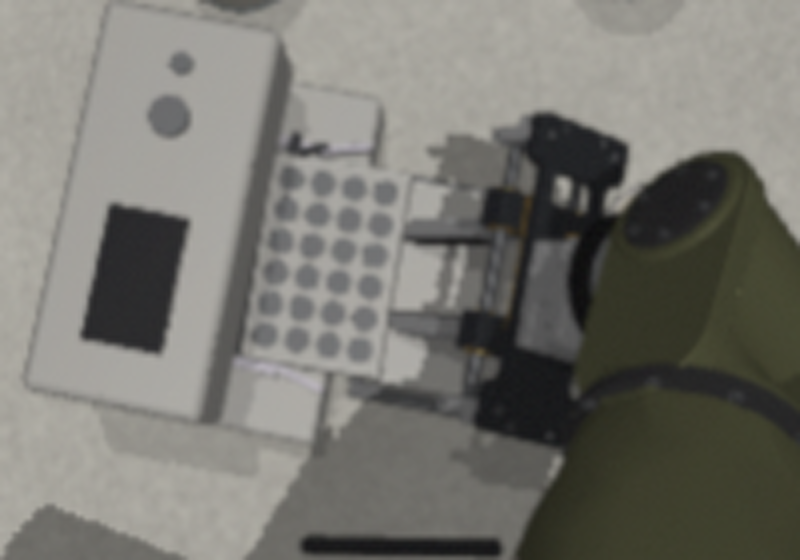

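The plate is square in the mouth at crop (330,265), and the clip is starting to move aside at (310,145). The plates below look unmoved.

```bash
python3 -m handwheel '[[[3.7,0,-4.75],0],[[3.7,0,-4.75],0],[[3.7,0,-4.75],0],[[3.7,0,-4.75],0],[[3.7,0,-4.75],0],[[3.7,0,-4.75],0],[[3.7,0,-4.75],0],[[3.7,0,-4.75],0],[[3.7,0,-4.75],0],[[3.7,0,-4.75],0]]'
python3 - <<'E'
from h import *
s,M=show();p=s['eef_pos'];print(tips(p,M),st(p), 'Fy',s['wrist_force']@SY)
go(p,M,W(0,st(p)[1]+2,86),1)
E
```

```text
clock: 14.0
eef_pos: [566.9, 45.1, 85.1]
eef_rot: [-3.085, 0.912, 1.401]
wrist_force: [-1.7, -1.4, 0.9]
finger_gap: 44.9
t 14.0 p [566.9  45.1  85.1] j [-0.27   0.527  1.676  0.735  1.139 -0.431] gap 44.9 F [-1.7 -1.4  0.9]
x [ 0.104  0.603 -0.791] y [ 0.976 -0.213 -0.034] z [-0.189 -0.769 -0.611] lean 37.7 az 80.3
[[28.4, 92.2, 80.3], [-27.6, 92.1, 82.2]] [ 0.5 79.1 85.1] Fy -1.7620486340546917
row x 1 [0.5, -0.6, -2.2]
```

```bash
python3 -m handwheel '[[[0.6,0,-0.8],0],[[0.6,0,-0.8],0],[[0.6,0,-0.8],0],[[0.6,0,-0.8],0],[[0.6,0,-0.8],0],[[0.6,0,-0.8],0],[[0.6,0,-0.8],0],[[0.6,0,-0.8],0],[[0.6,0,-0.8],0],[[0.6,0,-0.8],0]]'
python3 - <<'E'
from h import *
s,M=show();p=s['eef_pos'];print(tips(p,M),st(p), 'Fy',s['wrist_force']@SY)
E
```

```text
clock: 15.25
eef_pos: [569.0, 54.5, 85.2]
eef_rot: [-3.085, 0.912, 1.401]
wrist_force: [1.2, -4.1, -0.5]
finger_gap: 45.0
t 15.25 p [569.   54.5  85.2] j [-0.252  0.527  1.675  0.74   1.13  -0.419] gap 45.0 F [ 1.2 -4.1 -0.5]
x [ 0.104  0.603 -0.791] y [ 0.976 -0.213 -0.034] z [-0.189 -0.769 -0.611] lean 37.7 az 80.2
[[28.4, 101.8, 80.4], [-27.6, 101.7, 82.4]] [ 0.6 88.7 85.2] Fy -3.7883159283158108
```

```bash
cat > r.sh <<'E'
python3 - <<'P'
from h import *
s,M=show();p=s['eef_pos'];print(tips(p,M),st(p), 'Fy',s['wrist_force']@SY)
P
E
python3 -m handwheel '[[[0.3,0,-0.4],0],[[0.3,0,-0.4],0],[[0.3,0,-0.4],0],[[0.3,0,-0.4],0],[[0.3,0,-0.4],0],[[0.3,0,-0.4],0],[[0,0,0],0],[[0,0,0],0],[[0,0,0],0],[[0,0,0],0]]' >/dev/null; sh r.sh
```

```text
t 16.5 p [569.6  57.4  85.3] j [-0.247  0.527  1.675  0.742  1.128 -0.415] gap 45.1 F [ 1.  -4.5  0.2]
x [ 0.104  0.603 -0.791] y [ 0.976 -0.213 -0.034] z [-0.189 -0.769 -0.611] lean 37.7 az 80.3
[[28.4, 104.8, 80.5], [-27.6, 104.7, 82.4]] [ 0.5 91.7 85.3] Fy -4.144934766348205
```

```bash
python3 -m handwheel '[[[0.3,0,-0.4],0],[[0.3,0,-0.4],0],[[0.3,0,-0.4],0],[[0.3,0,-0.4],0],[[0.3,0,-0.4],0],[[0.3,0,-0.4],0],[[0,0,0],0],[[0,0,0],0],[[0,0,0],0],[[0,0,0],0]]' >/dev/null; sh r.sh
```

```text
t 17.75 p [570.2  60.4  85.3] j [-0.242  0.527  1.675  0.743  1.125 -0.412] gap 45.1 F [ 0.4 -3.  -0.2]
x [ 0.103  0.603 -0.791] y [ 0.977 -0.213 -0.034] z [-0.189 -0.769 -0.611] lean 37.7 az 80.3
[[28.3, 107.8, 80.6], [-27.6, 107.8, 82.5]] [ 0.5 94.7 85.3] Fy -2.8306666128468763
```

```bash
python3 -m handwheel '[[[0.3,0,-0.4],0],[[0.3,0,-0.4],0],[[0.3,0,-0.4],0],[[0.3,0,-0.4],0],[[0.3,0,-0.4],0],[[0,0,0],0],[[0,0,0],0],[[0,0,0],0],[[0,0,0],0],[[0,0,0],0]]' >/dev/null; sh r.sh
```

```text
t 19.0 p [570.8  62.5  85.3] j [-0.237  0.527  1.674  0.744  1.122 -0.408] gap 45.1 F [-0.9 -6.2 -0.3]
x [ 0.104  0.603 -0.791] y [ 0.976 -0.213 -0.034] z [-0.189 -0.769 -0.611] lean 37.7 az 80.2
[[28.4, 110.0, 80.5], [-27.6, 109.9, 82.4]] [ 0.6 96.9 85.3] Fy -6.253508403601872
```

```bash
python3 -m handwheel '[[[0.3,0,-0.4],0],[[0.3,0,-0.4],0],[[0.3,0,-0.4],0],[[0.3,0,-0.4],0],[[0,0,0],0],[[0,0,0],0],[[0,0,0],0],[[0,0,0],0],[[0,0,0],0],[[0,0,0],0]]' >/dev/null; sh r.sh
```

```text
t 20.25 p [571.2  64.8  85.4] j [-0.233  0.528  1.674  0.745  1.121 -0.406] gap 44.7 F [ 1.6 -4.7 -0.1]
x [ 0.104  0.603 -0.791] y [ 0.976 -0.213 -0.034] z [-0.189 -0.769 -0.611] lean 37.7 az 80.3
[[28.3, 112.3, 80.6], [-27.6, 112.2, 82.5]] [ 0.5 99.2 85.4] Fy -4.239024972690762
```

```bash
python3 -m handwheel '[[[0.3,0,-0.4],0],[[0.3,0,-0.4],0],[[0.3,0,-0.4],0],[[0.3,0,-0.4],0],[[0,0,0],0],[[0,0,0],0],[[0,0,0],0],[[0,0,0],0],[[0,0,0],0],[[0,0,0],0]]' >/dev/null; sh r.sh
python3 - <<'E'
from h import *
c=manip.camera('top');im=c['pixels'][150:290,170:370][...,::-1]
cv2.imwrite('pics/t4.png',cv2.resize(im,None,fx=4,fy=4,interpolation=cv2.INTER_CUBIC))
E
```

```text
t 21.5 p [571.7  66.7  85.4] j [-0.23   0.528  1.674  0.746  1.119 -0.403] gap 44.9 F [ 0.7 -4.9  0.3]
x [ 0.104  0.603 -0.791] y [ 0.977 -0.213 -0.034] z [-0.189 -0.769 -0.611] lean 37.7 az 80.3
[[28.4, 114.2, 80.6], [-27.6, 114.2, 82.5]] [  0.5 101.2  85.4] Fy -4.674661057976192
```

View pics/t4.png

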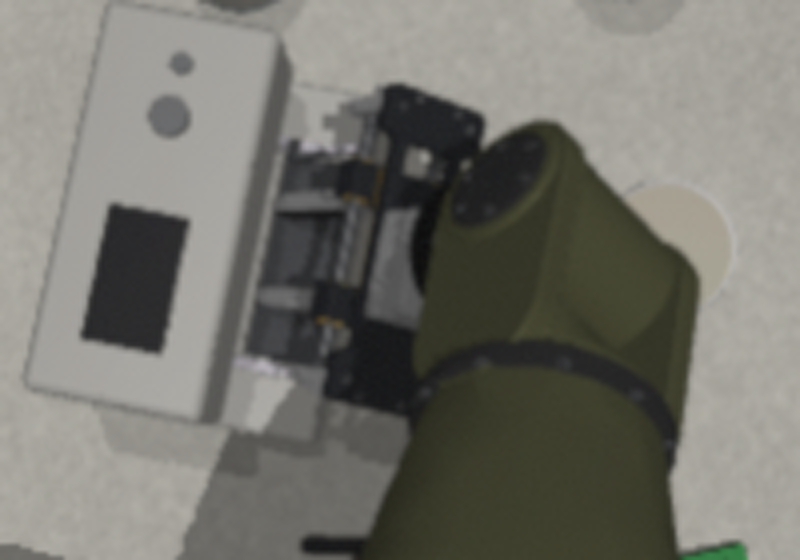

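The plate's trailing edge is just short of the head at crop (270,240), and the clip shows at about (293,147), state unclear. I'll keep pushing towards the hard stop.

```bash
python3 -m handwheel '[[[0.3,0,-0.4],0],[[0.3,0,-0.4],0],[[0.3,0,-0.4],0],[[0,0,0],0],[[0,0,0],0],[[0,0,0],0],[[0,0,0],0],[[0,0,0],0],[[0,0,0],0],[[0,0,0],0]]' >/dev/null; sh r.sh
```

```text
t 22.8 p [571.9  67.9  85.3] j [-0.227  0.528  1.674  0.747  1.117 -0.402] gap 44.7 F [-0.4 -8.6  0.6]
x [ 0.104  0.603 -0.791] y [ 0.976 -0.213 -0.034] z [-0.189 -0.769 -0.611] lean 37.7 az 80.2
[[28.4, 115.5, 80.6], [-27.6, 115.4, 82.5]] [  0.6 102.4  85.3] Fy -8.491513175710361
```

```bash
python3 -m handwheel '[[[0.3,0,-0.4],0],[[0.3,0,-0.4],0],[[0.3,0,-0.4],0],[[0,0,0],0],[[0,0,0],0],[[0,0,0],0],[[0,0,0],0],[[0,0,0],0],[[0,0,0],0],[[0,0,0],0]]' >/dev/null; sh r.sh
```

```text
t 24.05 p [572.2  68.4  85.1] j [-0.226  0.528  1.673  0.746  1.115 -0.4  ] gap 44.7 F [ -3.7 -15.9  -0.5]
x [ 0.104  0.602 -0.792] y [ 0.976 -0.213 -0.034] z [-0.19  -0.77  -0.609] lean 37.6 az 80.2
[[28.5, 116.0, 80.3], [-27.5, 116.0, 82.2]] [  0.7 102.9  85.1] Fy -16.281534271053424
```

That is the hard stop: 8.5 to 16.3 N within 0.5 mm. Now I'll back off straight along -y and look.

```bash
python3 -m handwheel '[[[-0.6,0,0.8],0],[[-0.6,0,0.8],0],[[-0.6,0,0.8],0],[[-0.6,0,0.8],0],[[-0.6,0,0.8],0],[[-12,0,15.8],0],[[-12,0,15.8],0],[[-12,0,15.8],0],[[-12,0,15.8],0],[[-12,0,15.8],0]]' >/dev/null; sh r.sh
```

```text
t 25.3 p [549.7 -33.7  84.6] j [-0.415  0.537  1.662  0.685  1.219 -0.523] gap 44.7 F [ 0.8 -0.6  0.5]
x [ 0.104  0.603 -0.791] y [ 0.976 -0.213 -0.034] z [-0.189 -0.769 -0.611] lean 37.7 az 80.2
[[28.4, 11.5, 79.8], [-27.5, 11.4, 81.7]] [ 0.6 -1.6 84.6] Fy -0.41209514989039253
```

```bash
python3 -m handwheel '[[[-12,0,15.8],0],[[-12,0,15.8],0],[[-24,0,3],0],[[-30,0,0],0],[[-30,0,0],0],[[-30,0,0],0],[[-30,0,0],0],[[0,0,0],0],[[0,0,0],0],[[0,0,0],0]]' >/dev/null; sh r.sh
python3 - <<'E'
from h import *
ims=[]
for n,(r0,r1,c0,c1) in (('top',(170,270,180,310)),('scene',(170,270,230,360))):
    c=manip.camera(n);Wd=pts(c);im=c['pixels'][r0:r1,c0:c1][...,::-1]
    ims.append(cv2.resize(im,None,fx=6,fy=3*2,interpolation=cv2.INTER_CUBIC)[:,:])
    for t in ('top_plate_c','clip','plate_3_c','dish_c','marker_c'):
        for d in manip.cut_out(t,n)[:2]:
            q=Wd[d['region']];print(n,t,round(d['confidence'],2),np.round(d['centre']),st(np.nanmedian(q,0)),[st(v).tolist() for v in (np.nanpercentile(q,5,axis=0),np.nanpercentile(q,95,axis=0))])
cv2.imwrite('pics/t5.png',ims[0]);cv2.imwrite('pics/s5.png',ims[1])
E
```

```text
t 26.55 p [ 525.9 -159.4  195.2] j [-0.626  0.459  1.484  0.582  1.536 -0.523] gap 44.8 F [ 0.5  0.9 -0.6]
x [ 0.102  0.604 -0.79 ] y [ 0.977 -0.212 -0.036] z [-0.189 -0.768 -0.611] lean 37.8 az 80.4
[[32.0, -116.4, 190.4], [-23.9, -116.5, 192.4]] [   4.2 -129.5  195.2] Fy 1.0184173859410424
top top_plate_c 0.86 [344. 309.] [-184.2 -190.1   18.3] [[-237.1, -241.7, 14.1], [-145.7, -146.9, 21.9]]
top top_plate_c 0.49 [233. 216.] [ -7.7 112.8  84.4] [[-55.3, 90.4, 73.4], [45.0, 137.1, 87.9]]
top plate_3_c 0.96 [285. 221.] [-3.6 -0.1 66.1] [[-49.9, -49.7, 62.4], [43.7, 50.3, 69.4]]
top dish_c 0.96 [334. 208.] [  58.2 -127.3   12.5] [[27.4, -171.1, 8.9], [84.6, -89.0, 16.2]]
top marker_c 0.61 [268. 285.] [-163.7    1.2   10.2] [[-157.1, -57.5, 0.3], [-168.3, 55.2, 13.7]]
scene top_plate_c 0.71 [190. 194.] [-143.6 -194.7   17.5] [[-225.6, -246.5, 0.1], [-131.3, -154.7, 21.6]]
scene top_plate_c 0.66 [304. 206.] [  6.3 114.2  84.6] [[-48.0, 91.1, 70.0], [52.1, 139.7, 118.7]]
scene clip 0.25 [304. 204.] [  6.9 114.5  84.2] [[-46.8, 91.2, 72.0], [55.0, 140.1, 87.1]]
scene plate_3_c 0.72 [263. 217.] [13.5 -2.7 65.4] [[-40.0, -54.9, 55.7], [55.8, 48.3, 68.0]]
scene plate_3_c 0.37 [401. 179.] [-94.  435.5  60.4] [[-125.4, 370.7, 4.3], [-74.2, 530.8, 102.0]]
scene dish_c 0.76 [214. 252.] [  66.5 -135.4   12. ] [[34.7, -180.1, 2.7], [93.7, -91.0, 14.6]]
scene marker_c 0.6 [256. 187.] [-158.4   -2.8    8.6] [[-152.0, -58.6, 1.7], [-165.2, 52.2, 11.9]]
```

View pics/t5.png

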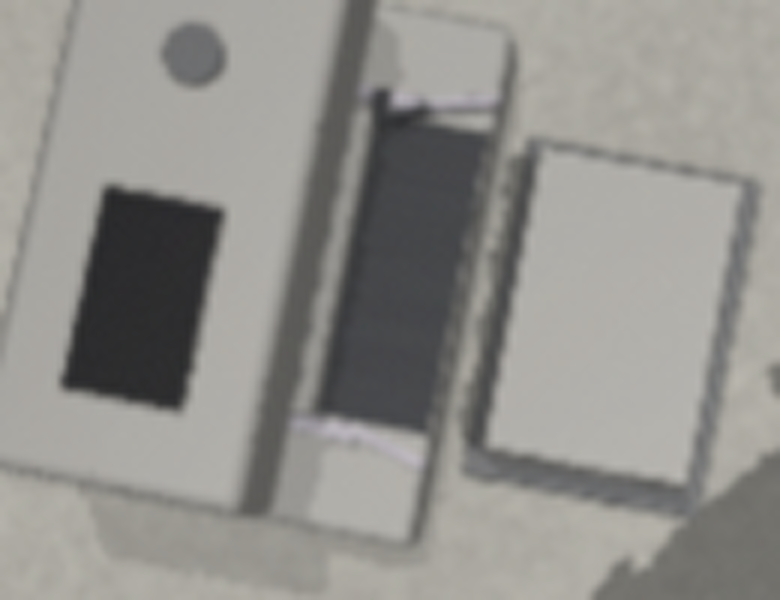

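View pics/s5.png

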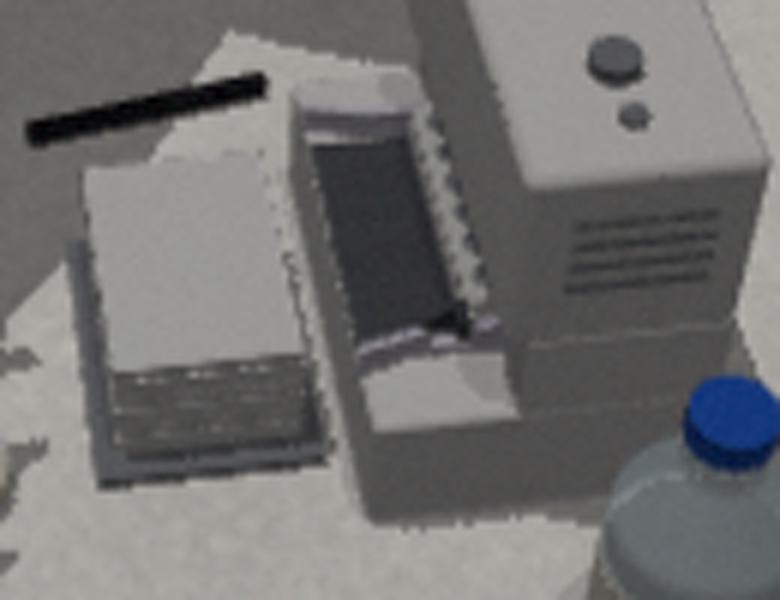

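The top crop shows the plate under the head with its edge straight. The dark clip wedge is back out behind its +x corner, at top (400,112) and scene (450,322). The plates below sit square on the stand, and the robot is clear.

```bash
python3 -c "
from h import *
show();print(manip.sign_off())"
```

```text
t 27.15 p [ 526.1 -160.1  196.3] j [-0.627  0.458  1.483  0.582  1.537 -0.523] gap 45.1 F [ 0.5  0.7 -0.8]
x [ 0.104  0.603 -0.791] y [ 0.977 -0.213 -0.034] z [-0.189 -0.769 -0.611] lean 37.7 az 80.3
the job is handed in; nothing more can be done
None
```

The top plate is home in the reader and, by the pictures, the clip has sprung back behind it. I handed the job in at 27 s; it reports no verdict.

**How the hand was leaned:** the moves have no tilt, so I drove the tool past the edge of the arm's reach with the arm pointing nearly along the stand's +y. The arm gave way by leaning the hand, and the tilt stayed. It ended at about 38° from vertical, with the direction about 2.6° off the stand's +y.

**The push:** I used two fingertips with the jaws set at 45 mm. I pushed until the force rose steeply, from 8.5 to 16.3 N within 0.5 mm, which is the hard stop. The highest reading was about 16 N, but I only read the force at the end of each move. Then I backed straight out and clear.

**Last checks:**
- **Plate:** it looks flat and square under the head. The fingertips stopped at a trailing edge of about 116 mm along the stand's +y. That puts the centre at about 159 mm at the stop, and an estimated 155 mm once it sprang back against the clip.
- **Clip:** the dark wedge shows sprung out behind the plate's +x corner in both cameras.
- **Plates below:** plate 3 measured within about 4 mm of the stand's centre in the top view. I saw no shift in the plates under it.
- **Bystanders:** the dish and marker measured within a few mm of where they started in the scene view. I did not measure the others again.
- **Robot:** it stands clear, with no force at the wrist beyond noise.

**Not settled:**
- The plunger and clip values can't be read directly, so the force and the pictures stand in for them.
- The clip's snap did not show clearly in the force, only a dip from 6.3 to 4.2 N.
- The network's clip detection was weak (0.25) and had picked out the plate instead, so I judged the clip by eye.

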